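# Lock the levelling screw with its jam nut

## Task

Clear the steel bush out of the way, slide the large open-end spanner flat along the bench onto the square foot of the levelling screw, and swing it the short way clockwise until its handle rests against the stop block: that is the setting. With the spanner left there to hold the screw, push the jam nut's lever clockwise until the nut is fully tight, without turning the screw past its setting, and leave the spanner on the screw. Leave the small spanner, the tin and the vee block where they are.

Things in the scene. Friction and masses are not known exactly. Their poses are not given: they have to be found in the camera images.
- bracket: Grey cast bracket fixed to the bench. Origin: on the vertical screw axis, bench level. Column (base 40 x 64 mm, centred at x = +75 mm) on its +x side; an arm 36 mm wide, 36 to 52 mm high, reaches from it to the screw: the spanner passes under it flat on the bench. Fixed in this frame: steel stop block, x 10 to 28, y 120 to 146 mm, 28 mm high; its -x face is the stop.
- stop_face (a point): Centre of the stop block's face, which looks along the bracket's -x: 10 mm, 133 mm in the bracket's frame, 14 mm high.
- foot_square (a point): Point on the screw axis 6 mm above the bench, inside the screw's square foot: 20 x 20 mm, sides along this frame's x and y, 2 to 26 mm above the bench, under the bracket's arm and free all round, so that a flat tool slides onto it along the bench.
- foot_screw (a joint): Adjusting screw's angle, rad, grows clockwise from above, turns easily (0.05 N m). 0 is the setting: square's sides along the bracket's x, y; a spanner on it with handle along the bracket's +y is 1 mm off the stop block. Starts at -0.6 to -0.35: the spanner then goes on with its handle that much anticlockwise of +y. Jaw play lets the screw end up to 0.1 past 0 under load.
- jam_nut (a joint): Jam nut's angle relative to the screw, rad, grows clockwise from above; starts at 0 to 0.3, fully tight at a hard stop at 1.1. Rubs on the screw with 0.25 N m (about 4 N at the knob): if the screw is not held, pushing the lever turns screw and nut together and this value does not change.
- knob (a point): Middle (100 mm high) of the black upright knob, 18 mm thick, 78 to 118 mm above the bench, at the end of the jam nut's lever, 70 mm from the screw axis, above the bracket. This frame's x points outward along the lever. With the screw at 0 and the nut tight the lever points 0.2 rad clockwise of the bracket's -x.
- spanner: Large plain steel open-end spanner lying loose, 10 mm thick, 195 mm long, 0.11 to 0.22 kg. Origin: at its underside, mid-grip on the handle; its x points along the handle to the jaw. Handle 18 mm wide, ends at x = -87 mm. Jaw centre x = +85 mm; slot 22 mm wide, bottom at x = +74 mm, open toward +x with flared lips to x = +107 mm; head about 50 mm wide.
- jaw (a point): Centre of the large spanner's jaw slot, 6 mm above its underside; on the square foot's axis when seated.
- bush: Turned steel flanged bush, 28 mm across, 22 mm high, standing loose on the bench in the way between the spanner's place and the stop block. Origin: centre of its underside. It may be pushed anywhere on the bench.
- small_spanner: Small double-ended spanner 120 x 22 x 6 mm, loose, too small for the job; its length along its y. A bystander.
- tin: Round grease tin, 66 mm across, 34 mm high, loose, origin under its centre. A bystander.
- vee: Ground steel vee block 45 x 44 x 34 mm, loose, origin under its centre. A bystander.

How it is judged (in metres and radians):
On the way, in this order (a step that is already met when the one before it is completed fails the run):
1. the large spanner lies flat on the bench with its jaw on the screw's square foot (horizontal distance between jaw and foot_square below 0.008 m and height (world z) of jaw below 0.016 m), for 0.1 s.
2. the screw has been turned to its setting (value of joint foot_screw above -0.12 rad and horizontal distance between jaw and foot_square below 0.008 m), for 0.2 s.
At the end, for the whole second after the job is handed in: The jam nut is tight (1.04 rad or more of 1.1), the screw stands at its setting (-0.12 to 0.25 rad), and the large spanner lies flat and still on the bench with its jaw centre within 8 mm of the screw axis (all of step 2 and value of joint jam_nut above 1.04 rad and value of joint foot_screw below 0.25 rad and height (world z) of jaw below 0.012 m and angle between spanner's own z axis and vertical below 0.1 rad and linear speed of spanner below 0.02 m/s); the robot touches nothing.
It fails at once if the screw is turned well past its setting (over 0.4 rad) (value of joint foot_screw above 0.4 rad).
It fails at once if the small spanner is moved by more than 25 mm (distance of small_spanner from where it was at the start of the episode above 0.025 m).
It fails at once if the tin is moved by more than 25 mm (distance of tin from where it was at the start of the episode above 0.025 m).
It fails at once if the vee block is moved by more than 25 mm (distance of vee from where it was at the start of the episode above 0.025 m).
It fails at once if the bush is knocked off the bench (height (world z) of bush below -0.05 m).
It also fails if it takes over 58 s, if anything falls off the work surface, if the arm or the gripper's body presses on something with over 40 N, if the wrist force passes 120 N, or if a joint passes its speed limit or range.

## Robot

A 6-joint arm with a two-finger parallel gripper is mounted at the origin on a cart in front of the work surface, level with it; the furniture and walls round the work are solid. World frame = base frame: x ahead of the robot, y to its left, z up, the work surface at z = 0. Lengths are in m, angles in degrees, forces in N, time in s.
With the tool pointing down it reaches from about 0.325 to 0.85 m from the base axis. Payload 15.5 kg.
Tool frame: the origin (TCP) lies at the very end of the fingers, on their centre line; the grasp point (between the pads) lies arm.grip_depth behind it (arm.grip_depth is the distance from the TCP to the grasp point, in m); z points along the fingers, y is the line along which they close (so a half turn about z gives the same grasp; the last joint's range is limited). The gripper opens to 91 mm and grips with 3 to 60 N. Pads are 32 mm wide; open, the fingers measure 118 mm over their backs; the gripper's body (76 mm by 178 mm) begins 60 mm behind the grasp point.
Start: joints at [-72.794, 28.281, 77.091, -0, 74.628, -5.472], TCP at [0.241, -0.577, 0.186] pointing down, gripper open.
Joint ranges: [-166.48, 166.48], [-47.26, 123.95], [12.59, 153.08], [-70.14, 250.14], [6.76, 159.57], [-176.63, 176.63]. Speed limits (degrees/s): [108.29, 108.29, 147.25, 172.46, 172.46, 172.46].

## Interface

Orientations are given as a 3x3 rotation matrix whose columns are the frame's x, y, z axes.
In Python, from rig import arm gives the robot as it stands. Calls block until the motion is done:
- arm.move_to(position, orientation): joint-space move of the TCP to a pose.
- arm.move_l(position, orientation=None, feed=0.15): straight line of the TCP; orientation=None keeps the orientation; feed is the mean speed in m/s.
- arm.move_joints(angles): joint-space move.
- arm.grip(opening): finger opening in m; the grip force is fixed at half the most; returns when the fingers have stopped.
- arm.sleep(seconds).
- arm.solve_ik(position, orientation): joint angles nearest the present ones, or None.
- arm.snapshot(name): name is "scene" or "top" or "wrist"; returns the picture (420x560x3 uint8, red, green, blue); there is no depth.
- arm.get_calibration(name): a dict with "intrinsics" (3x3 intrinsics, pixels), "cam_to_world" (4x4, takes a point from camera to world coordinates). Camera axes: x right, y down, z forward; pixel columns grow to the right and rows downward; lengths in m; the calibration is good to about 2 mm. The wrist camera is an equidistant fisheye: a pixel r from the principal point sees the ray r / f radians off the axis. A picture is of the moment at which its call begins: read the wrist's pose just before it. get_calibration takes no time and is no camera call; for the wrist camera it gives the pose at the moment of the call.
A pose or a line that the arm cannot do raises arm.Unreachable and nothing moves.
- arm.sign_off(): hands the job in; it is judged then, once.
Readings, each from a call of its own:
- arm.current_t(): time.
- arm.current_joint_positions(): joint angles.
- arm.current_dq(): joint speeds.
- arm.current_tau(): joint torques, N m.
- arm.current_ee_pos(): TCP position.
- arm.current_tool_rot(): TCP orientation.
- arm.current_force(): force on the tool from outside, world axes, zero at the start.
- arm.current_torque(): the same for the moment, N m.
- arm.current_width(): finger opening in m.
- arm.current_grasp_force(): force on a finger pad.
Only numpy, scipy, OpenCV 4.12 (cv2) and the standard library are available. Lean on these libraries where they do the work, as an engineer would, in place of code of your own. Each camera call takes 0.05 s, during which the arm holds its last target. There are 200 camera calls.

## Working session

There is one attempt and no reset: what is moved stays moved. The work goes in short steps, each a Python script; the robot and the scene stay as the last script left them, time stands still between calls to the robot, and variables do not carry over. Pictures are saved under pics/ and viewed, at most 10 in all, crops included, and the job is handed in when it is done.

```bash
mkdir -p pics; ls
python3 - <<'E'
from rig import arm
import cv2,numpy as np
for n in("top","scene"):
    im=arm.snapshot(n); cv2.imwrite(f"pics/{n}0.png",im[:,:,::-1])
    c=arm.get_calibration(n); print(n,np.round(c["intrinsics"],1).tolist(),np.round(c["cam_to_world"],3).tolist())
print(arm.grip_depth,arm.current_t(),arm.current_width())
E
```

```text
pics
top [[380.9, 0.0, 281.3], [0.0, 380.9, 218.2], [0.0, 0.0, 1.0]] [[0.14, -0.97, 0.199, 0.256], [-0.99, -0.137, 0.028, -0.056], [0.0, -0.201, -0.98, 1.003], [0.0, 0.0, 0.0, 1.0]]
scene [[428.8, 0.0, 279.4], [0.0, 428.8, 209.2], [0.0, 0.0, 1.0]] [[0.651, -0.493, 0.577, -0.109], [-0.759, -0.441, 0.479, -0.499], [0.018, -0.75, -0.661, 0.713], [0.0, 0.0, 0.0, 1.0]]
0.0188 0.1 0.09059443553857469
```

View pics/top0.png

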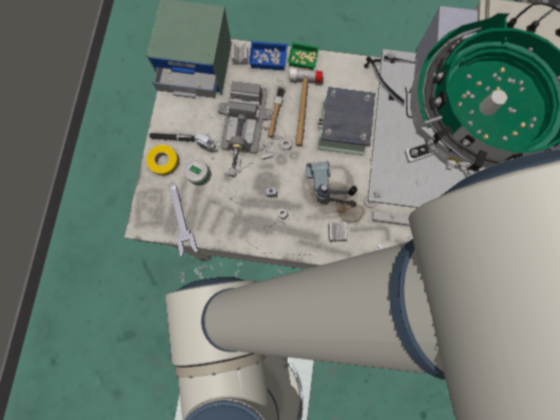

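View pics/scene0.png

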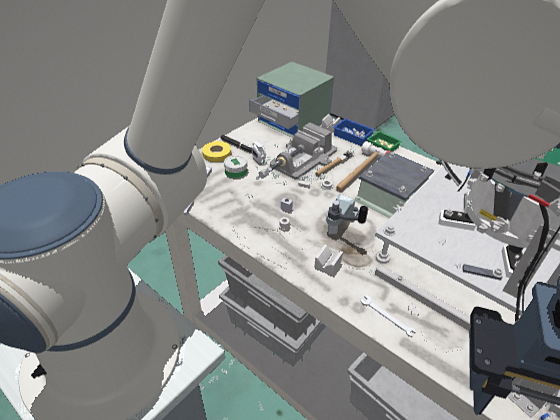

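Top: the large spanner is at (172,185)–(187,250), the tin at (196,171), the bush at about (283,213), the stop block at (271,190), and the bracket near (322,182). I'll take closer views with the wrist camera.

```bash
cat > h.py <<'E'
from rig import arm
import cv2,numpy as np
def R(yaw):  # tool down, tool x along yaw (deg); y = closing line
    a=np.radians(yaw);c,s=np.cos(a),np.sin(a)
    return np.array([[c,s,0],[s,-c,0],[0,0,-1.]])
def ray(K,p,fish):
    x=(p[0]-K[0,2])/K[0,0];y=(p[1]-K[1,2])/K[1,1]
    if not fish: return np.array([x,y,1.])
    r=np.hypot(x,y);return np.array([x/r*np.sin(r),y/r*np.sin(r),np.cos(r)]) if r>1e-9 else np.array([0,0,1.])
def p2w(cal,p,z,fish=False):
    T=np.array(cal["cam_to_world"]);d=T[:3,:3]@ray(np.array(cal["intrinsics"]),p,fish);o=T[:3,3]
    return o+d*(z-o[2])/d[2]
def rect(im,cal,x0,x1,y0,y1,z,fish,s=1000):
    # orthophoto at height z: column = (y1-y)*s, row = (x1-x)*s
    X,Y=np.meshgrid(y1-np.arange(int((y1-y0)*s))/s, x1-np.arange(int((x1-x0)*s))/s)
    P=np.stack([Y,X,np.full_like(X,z)],-1)
    T=np.array(cal["cam_to_world"]);K=np.array(cal["intrinsics"]);q=(P-T[:3,3])@T[:3,:3]
    if fish:
        rr=np.hypot(q[...,0],q[...,1]);k=np.arctan2(rr,q[...,2])/np.maximum(rr,1e-9)
    else: k=1/q[...,2]
    u=(q[...,0]*k*K[0,0]+K[0,2]).astype(np.float32);v=(q[...,1]*k*K[1,1]+K[1,2]).astype(np.float32)
    return cv2.remap(im,u,v,cv2.INTER_CUBIC)
E
python3 - <<'E'
from h import *
c=arm.get_calibration("top")
for n,p in dict(jaw=(187,245),end=(173,186),tin=(196,171),bush=(283,213),stop=(271,190),knob=(350,190),vee=(338,231)).items(): print(n,np.round(p2w(c,p,0.01),3))
arm.move_l([0.241,-0.577,0.40]) 
p=[0.48,0.0,0.42]
for y in (0,90,-90,180):
    q=arm.solve_ik(p,R(y)); print(y,None if q is None else np.round(q,0))
    
print(arm.current_tool_rot().round(2))
E
```

```text
jaw [0.351 0.207 0.01 ]
end [0.504 0.275 0.01 ]
tin [0.555 0.221 0.01 ]
bush [ 0.472 -0.03   0.01 ]
stop [0.53  0.011 0.01 ]
knob [ 0.56  -0.201  0.01 ]
vee [ 0.444 -0.181  0.01 ]
0 [ -7.   7.  72.  -0. 100.  83.]
90 [ -7.   7.  72.  -0. 100.  -7.]
-90 [ -7.   7.  72.  -0. 100. 173.]
180 [ -7.   7.  72.  -0. 100. -97.]
[[ 0.92  0.39 -0.  ]
 [ 0.39 -0.92  0.  ]
 [ 0.   -0.   -1.  ]]
```

Run:
```python
from h import *
arm.move_to([0.43,0.03,0.40],R(90))
c=arm.get_calibration("wrist");im=arm.snapshot("wrist");cv2.imwrite("pics/w1.png",im[:,:,::-1]);np.savez("w1.npz",im=im,K=c["intrinsics"],T=c["cam_to_world"])
print(np.round(c["intrinsics"],1).tolist(),np.round(c["cam_to_world"],3).tolist(),arm.current_t())
o=rect(im,c,0.28,0.68,-0.30,0.34,0.0,True,1250);cv2.imwrite("pics/o1.png",o[:,:,::-1]);print(o.shape)
```

```text
[[325.2, 0.0, 280.8], [0.0, 325.2, 211.2], [0.0, 0.0, 1.0]] [[1.0, -0.001, -0.0, 0.43], [-0.001, -0.962, -0.273, 0.106], [0.0, 0.273, -0.962, 0.599], [0.0, 0.0, 0.0, 1.0]] 3.9917
(500, 800, 3)
```

View pics/o1.png

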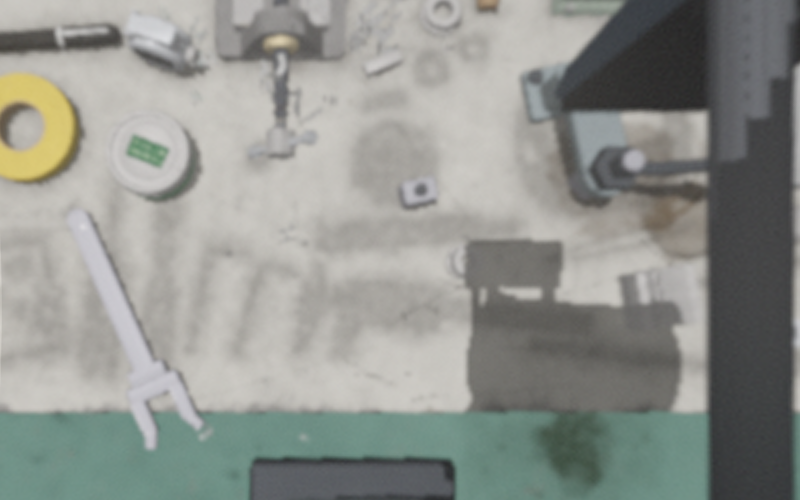

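The ortho view (0.8 mm/px) shows the large spanner from (75,212) to its jaw lips at (150,445)/(205,430). The tin is at (150,153), the stop block at (419,192), the bush partly hidden at (460,262), the bracket near (600,165), and the vee at (650,290). Next I'll get views of the bracket with nothing in the way.

Run:
```python
from h import *
O=[]
for i,(x,y) in enumerate([(0.43,-0.20),(0.50,-0.30)]):
    arm.move_to([x,y,0.36],R(90));arm.sleep(0.2)
    c=arm.get_calibration("wrist");im=arm.snapshot("wrist");np.savez(f"b{i}.npz",im=im,intrinsics=c["intrinsics"],cam_to_world=c["cam_to_world"])
    print(np.round(c["cam_to_world"],3)[:3,3])
    O.append(rect(im,c,0.36,0.64,-0.26,0.06,0.028,True,1250))
cv2.imwrite("pics/o2.png",np.hstack(O)[:,:,::-1]);print(O[0].shape,arm.current_t())
```

```text
[ 0.43  -0.122  0.559]
[ 0.499 -0.222  0.559]
(350, 400, 3) 5.975
```

View pics/o2.png

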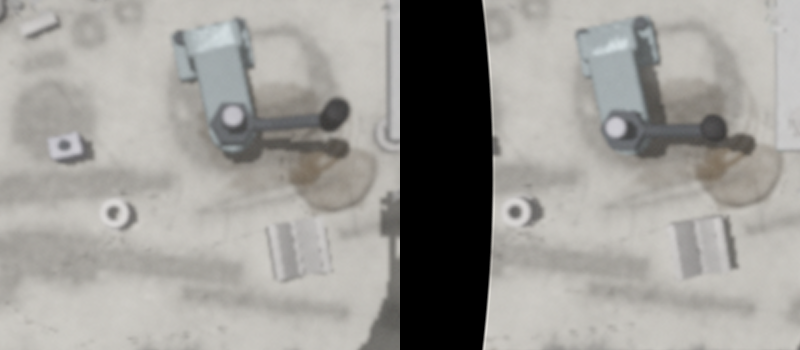

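Picture: in view A the stop block is at (65,147), the bush at (117,213), the screw pin top at (233,117) and the knob at (337,112). In view B the pin is at (216,127) and the knob at (313,128). I'll triangulate these and overlay the model.

```bash
cat >> h.py <<'E'
def load(f):
    d=np.load(f);return dict(im=d["im"],intrinsics=d["intrinsics"] if "intrinsics" in d else d["K"],cam_to_world=d["cam_to_world"] if "cam_to_world" in d else d["T"])
def proj(cal,P):
    T=cal["cam_to_world"];K=cal["intrinsics"];q=(np.atleast_2d(P)-T[:3,3])@T[:3,:3]
    rr=np.hypot(q[:,0],q[:,1]);k=np.arctan2(rr,q[:,2])/np.maximum(rr,1e-9)
    return np.c_[q[:,0]*k*K[0,0]+K[0,2],q[:,1]*k*K[1,1]+K[1,2]]
def tri(os,ps):
    A=np.zeros((3,3));b=np.zeros(3);
    for o,p in zip(os,ps):
        d=p-o;d/=np.linalg.norm(d);M=np.eye(3)-np.outer(d,d);A+=M;b+=M@o
    return np.linalg.solve(A,b)
E
python3 - <<'E'
from h import *
C=[load("b0.npz"),load("b1.npz")];o=[c["cam_to_world"][:3,3] for c in C]
w=lambda p,z=.028:np.array([.64-p[1]/1250,.06-p[0]/1250,z])
pin=tri(o,[w((233,117)),w((216,127))]);kn=tri(o,[w((337,112)),w((313,128))]);bush=tri(o,[w((117,213)),w((118,211))])
print("pin",pin,"knob",kn,np.hypot(*(kn-pin)[:2]),"bush",bush)
st=w((65,147));d=st-pin;print("stop",st,np.hypot(*d[:2]),"exp",np.hypot(19,133))
yaw=np.arctan2(d[1],d[0])-np.arctan2(133,19);print("yaw",np.degrees(yaw))
# overlay
c,s=np.cos(yaw),np.sin(yaw);B=lambda x,y,z:[pin[0]+c*x-s*y,pin[1]+s*x+c*y,z]
col=[[B(.055,-.032,0),B(.095,-.032,0),B(.095,.032,0),B(.055,.032,0)],[B(.01,.12,.028),B(.028,.12,.028),B(.028,.146,.028),B(.01,.146,.028)],[B(.055,.018,.052),B(0,.018,.052),B(0,-.018,.052),B(.055,-.018,.052)]]
out=[]
for cc in C:
    im=cv2.resize(cc["im"],None,fx=4,fy=4,interpolation=cv2.INTER_CUBIC)
    for pl in col: cv2.polylines(im,[np.round((proj(cc,np.array(pl))+.5)*4-.5).astype(int)],True,(255,0,0),1)
    m=(proj(cc,np.array([B(0.03,.06,.02)]))[0]*4).astype(int);out.append(im[max(0,m[1]-300):m[1]+300,max(0,m[0]-400):m[0]+400])
cv2.imwrite("pics/ov.png",out[0][:,:,::-1])
E
```

```text
pin [ 0.53352822 -0.12563131  0.08873976] knob [ 0.53139284 -0.19559298  0.11251763] 0.06999425549803714 bush [ 0.47047915 -0.03217917  0.0209793 ]
stop [0.5224 0.008  0.028 ] 0.1340938596734699 exp 134.35028842544403
yaw 12.890457939313926
```

View pics/ov.png

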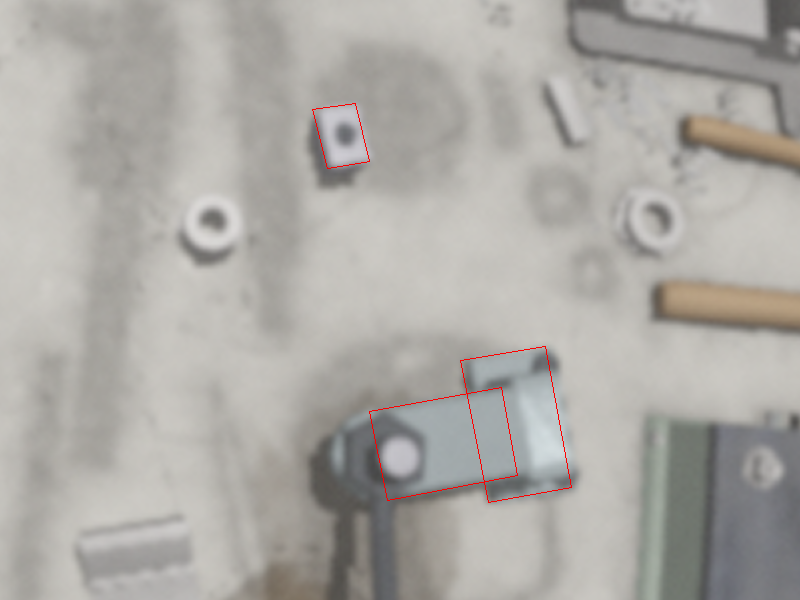

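The model fits: lever radius is 70 mm, stop distance 134.1 mm against 134.4 expected, bush top 21 mm. That puts the bracket at (0.5335,-0.1256) with yaw 12.9°. The lever direction bounds the screw to [-0.6,-0.42], so I'll use -0.5. Now the bush, then a close view of the spanner.

Run:
```python
from h import *
arm.move_to([0.4705,-0.032,0.14],R(90)); arm.grip(0.05)
arm.move_l([0.4705,-0.032,0.004]); arm.grip(0.0); print("w",arm.current_width(),arm.current_force().round(1))
arm.move_l([0.4705,-0.032,0.07]); arm.move_l([0.59,0.02,0.07],feed=.25); arm.move_l([0.59,0.02,0.006],feed=.1); arm.grip(0.05); arm.move_l([0.59,0.02,0.16],feed=.3)
arm.move_to([0.43,0.13,0.30],R(90));arm.sleep(.2)
c=arm.get_calibration("wrist");im=arm.snapshot("wrist");np.savez("s.npz",im=im,intrinsics=c["intrinsics"],cam_to_world=c["cam_to_world"])
o=rect(im,c,0.30,0.62,0.0,0.32,0.01,True,1800);cv2.imwrite("pics/o3.png",o[:,:,::-1]);print(o.shape,arm.current_t())
```

```text
w 0.0003787325496629968 [-0.2  0.1  0.4]
(576, 576, 3) 14.7667
```

View pics/o3.png

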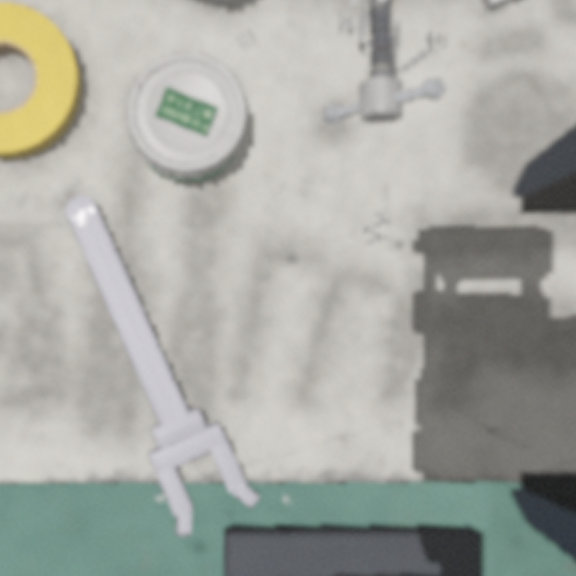

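The fingers closed to 0, so the bush was missed and I need to locate it. The spanner fits: lips-to-end length is 192 mm, its origin is about (0.432,0.242) and its yaw 204.5°.

Run:
```python
from h import *
arm.move_to([0.42,-0.16,0.34],R(90));arm.sleep(.1)
c=arm.get_calibration("wrist");im=arm.snapshot("wrist");np.savez("b2.npz",im=im,intrinsics=c["intrinsics"],cam_to_world=c["cam_to_world"])
o=rect(im,c,0.30,0.66,-0.24,0.16,0.02,True,1250);cv2.imwrite("pics/o4.png",o[:,:,::-1]);print(o.shape,arm.current_t())
```

```text
(450, 500, 3) 16.0417
```

View pics/o4.png

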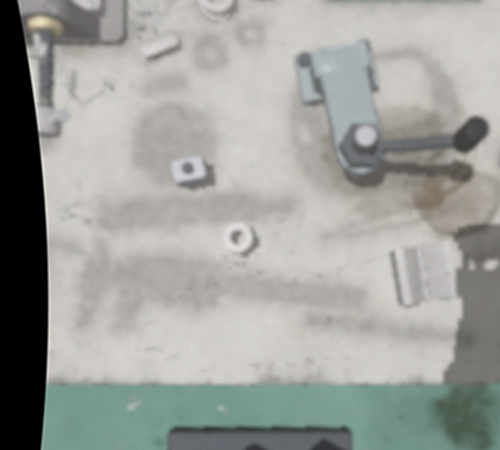

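The bush is at (239,237), i.e. (0.470,-0.031), and hasn't moved. I'll retry with pose readings before closing.

Run:
```python
from h import *
arm.move_to([0.4705,-0.0315,0.10],R(90)); print(arm.current_ee_pos().round(4),arm.current_width(),arm.current_tool_rot().round(2).tolist())
arm.move_l([0.4705,-0.0315,0.004]); print(arm.current_ee_pos().round(4),arm.current_width(),arm.current_force().round(1),arm.current_t())
c=arm.get_calibration("wrist");im=arm.snapshot("wrist");cv2.imwrite("pics/w5.png",im[:,:,::-1])
arm.grip(0.02); print(arm.current_width(),arm.current_grasp_force(),arm.current_t())
```

```text
[ 0.4713 -0.0319  0.1008] 0.04988513223253805 [[-0.0, 1.0, 0.0], [1.0, 0.0, -0.0], [-0.0, 0.0, -1.0]]
[ 0.4711 -0.0318  0.0048] 0.050252854718671094 [0.3 0.3 0.1] 17.9083
0.019796689957334104 0.0 18.5917
```

View pics/w5.png

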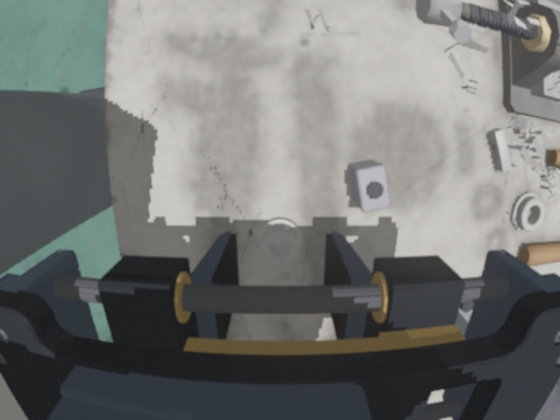

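The picture shows the bush at (280,238), apparently just in front (+y) of the finger tips, and the stop at (373,187). I'll check this numerically.

Run:
```python
from h import *
c=arm.get_calibration("wrist");c={k:np.array(v) for k,v in c.items()}
print("bush",p2w(c,(280,236),.022,True),"stop",p2w(c,(373,187),.028,True))
e=arm.current_ee_pos();print(e,"tcp px",proj(c,[e,e+[0,.016,0],e-[0,.016,0],e+[.025,0.016,0],e+[-.025,.016,0],e+[.025,-.016,0]]).round(0).tolist())
t=arm.get_calibration("top");print([p2w(t,(283,213),.02),p2w(t,(271,190),.028)])
s=arm.get_calibration("scene");print([p2w(s,(284,220),.022),p2w(s,(287,200),.028)])
im=arm.snapshot("wrist");i5=cv2.imread("pics/w5.png")[:,:,::-1]
o=np.hstack([i5[160:360,150:410],im[160:360,150:410]]);o=cv2.resize(o,None,fx=1.5,fy=1.5);cv2.imwrite("pics/cmp.png",o[:,:,::-1])
```

```text
bush [ 0.46985577 -0.02139209  0.022     ] stop [0.52229326 0.00974615 0.028     ]
[ 0.47045027 -0.03146582  0.00398072] tcp px [[281.0, 241.0], [281.0, 218.0], [281.0, 263.0], [320.0, 218.0], [242.0, 218.0], [318.0, 263.0]]
[array([ 0.46954191, -0.03042837,  0.02      ]), array([0.52523345, 0.00957719, 0.028     ])]
[array([ 0.47080292, -0.03255002,  0.022     ]), array([0.52628162, 0.00477499, 0.028     ])]
```

View pics/cmp.png

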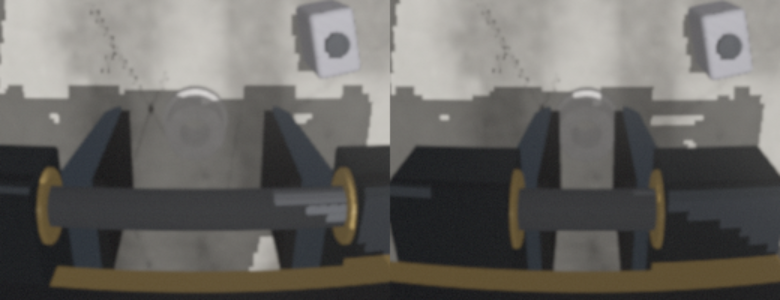

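The finger tips appear at about z≈0.03 in the image (wider and lower than the predicted TCP pixels), and closing touched nothing. So the tips may not be where the readout says. I'll probe downward carefully, watching the force.

Run:
```python
from h import *
arm.grip(0.05)
z=0.004
f0=arm.current_force()
while z>-0.03:
    z-=0.003
    arm.move_l([0.4705,-0.0315,z],feed=.05); f=arm.current_force()-f0
    print(round(z,3),arm.current_ee_pos()[2].round(4),f.round(1))
    if abs(f).max()>5: break
print(arm.current_t())
```

```text
0.001 0.0008 [-0.2 -0.4  0.3]
-0.002 -0.0022 [-1.5 -0.2  0.3]
-0.005 -0.0052 [0.2 0.8 0.9]
-0.008 -0.0082 [-1.8 -0.5  1.3]
-0.011 -0.0112 [-1.9 -0.9 -0.1]
-0.014 -0.0142 [-0.8 -0.2  0.7]
-0.017 -0.0172 [-0.1  0.1  0.3]
-0.02 -0.0202 [-1.4  0.2 -0.8]
-0.023 -0.0232 [-0.5 -0.2  0.3]
-0.026 -0.0262 [-1.4 -0.3 -0.1]
-0.029 -0.0277 [-6.7  0.4 42.3]
22.025
```

The bench is touched at TCP z≈-0.0265, so the real finger tips sit 26.5 mm above the reported TCP. Planar positions agree across all three cameras, so I'll correct z only.

```bash
echo 'ZO=-0.0265' >> h.py
python3 - <<'E'
from h import *
L=lambda x,y,h,**k:arm.move_l([x,y,h+ZO],**k)
L(.4705,-.0315,.003); arm.grip(0.0); w=arm.current_width(); print("w",w,arm.current_grasp_force(),arm.current_force().round(1))
if w>0.01:
    L(.4705,-.0315,.045,feed=.3); L(.59,.02,.045,feed=.35); L(.59,.02,.005,feed=.15); arm.grip(w+0.02); L(.59,.02,.08,feed=.4)
    a=24.5
    arm.move_to([.432,.2417,.05+ZO],R(a)); arm.grip(.04); L(.432,.2417,.002,feed=.15); f=arm.current_force().round(1);arm.grip(0); print("span",arm.current_width(),arm.current_grasp_force(),f)
print(arm.current_t())
E
```

```text
w 0.027325806002289465 29.99995082616806 [ 0.   0.1 -0.1]
span 0.01740327636198097 29.992321729660034 [-0.6 -0.1  0.4]
27.5917
```

Bush is moved and the spanner is gripped at 17.4 mm, which is right for the handle. Next: carry it, align it, and slide it on while watching the force.

```bash
cat >> h.py <<'E'
S=np.array([.5335,-.1256]); BY=np.radians(12.9)
def pose(q,r):  # spanner origin & tool R for screw angle q (cw+), radius r
    a=np.pi/2+BY-q; d=np.array([np.cos(a),np.sin(a)]); return S+r*d, R(np.degrees(a))
E
python3 - <<'E'
from h import *
L=lambda p,h,**k:arm.move_l([p[0],p[1],h+ZO],**k)
L((.432,.2417),.042,feed=.25)
q=-.5
p,r=pose(q,.137); arm.move_to([*p,.042+ZO],r); L(p,.0025,feed=.12); f0=arm.current_force(); print("w",arm.current_width(),f0.round(1),arm.current_ee_pos().round(4),arm.current_t())
d=(p-S)/.137
L(pose(q,.108)[0],.0025,feed=.1);print((arm.current_force()-f0).round(1))
for s in np.arange(.105,.0805,-.003):
    L(pose(q,s)[0],.0025,feed=.06); f=arm.current_force()-f0
    print(round(s,4),"back %.1f lat %.1f z %.1f"%(f[:2]@d, -f[0]*d[1]+f[1]*d[0],f[2]))
    if abs(f[:2]@d)>12 or np.hypot(*f[:2])>25: break
print(arm.current_ee_pos().round(4),arm.current_torque().round(2),arm.current_t())
E
```

```text
w 0.017598621635675223 [ 0.2 -0.9 -1.1] [ 0.4424 -0.0229 -0.0244] 30.5583
[0.1 0.9 0.4]
0.105 back 0.8 lat -0.5 z -0.4
0.102 back 0.9 lat -0.3 z -0.5
0.099 back 0.6 lat -0.7 z -0.8
0.096 back 1.2 lat -1.0 z -0.5
0.093 back 1.1 lat 0.3 z -0.8
0.09 back 0.2 lat -0.6 z -1.5
0.087 back 0.6 lat 0.4 z -0.2
0.084 back 2.5 lat -0.6 z -0.7
0.081 back 17.3 lat -5.3 z 3.2
[ 0.4772 -0.0635 -0.0244] [2.66 1.   0.41] 33.25
```

It seated with contact at about 84 mm, as expected. Now I'll swing it clockwise to the stop.

Run:
```python
from h import *
r=.0835
def go(q,feed=.1):
    p,m=pose(q,r); arm.move_l([*p,.0025+ZO],m,feed=feed)
go(-.5);arm.sleep(.15);f0=arm.current_force();print(f0.round(1))
for q in list(np.arange(-.42,-.02,.08))+list(np.arange(-.02,.07,.015)):
    go(q); p,m=pose(q,r); d=(p-S)/r; t=np.array([d[1],-d[0]]); f=arm.current_force()-f0
    print(round(q,3),"rad %.1f tan %.1f z %.1f mz %.2f"%(f[:2]@d,f[:2]@t,f[2],arm.current_torque()[2]))
    if f[:2]@t<-12 or np.hypot(*f[:2])>30: break
arm.sleep(.3);print(arm.current_ee_pos().round(4),arm.current_tool_rot()[:2,0].round(3),arm.current_force().round(1),arm.current_t())
```

```text
[-3.4  4.2 -1.7]
-0.42 rad -0.1 tan 0.2 z -0.0 mz 0.08
-0.34 rad 1.1 tan 0.7 z 0.7 mz 0.00
-0.26 rad 0.8 tan 2.5 z 0.5 mz 0.00
-0.18 rad 1.4 tan 1.1 z 0.3 mz -0.05
-0.1 rad 2.4 tan 1.1 z 0.1 mz -0.03
-0.02 rad 3.2 tan 2.1 z -0.7 mz -0.04
-0.005 rad 2.7 tan 0.8 z -0.5 mz -0.03
0.01 rad 3.6 tan 1.5 z -0.1 mz -0.05
0.025 rad 2.1 tan 0.3 z 0.6 mz 0.21
0.04 rad -1.5 tan -6.3 z 2.9 mz 0.77
0.055 rad -5.5 tan -12.3 z 4.2 mz 1.03
[ 0.5162 -0.0433 -0.0245] [-0.171  0.985] [-14.2  -1.9   2.5] 36.7
```

Stop contact at q≈0.025. Now lower the last bit, release, and push the knob clockwise while watching the force.

Run:
```python
from h import *
p,m=pose(.03,.0835)
arm.move_l([*p,.0018+ZO],m,feed=.05); arm.grip(.034); arm.move_l([*p,.14+ZO],feed=.3); arm.grip(.05)
def K(phi): 
    a=np.radians(phi); return S+.070*np.array([np.cos(a),np.sin(a)]), R(phi-180)
f_=lambda phi,h,feed=.12:arm.move_l([*K(phi)[0],h+ZO],K(phi)[1],feed=feed)
phi=238
arm.move_to([*K(phi)[0],.14+ZO],K(phi)[1]); f0=arm.current_force(); f_(phi,.09,.15); f=arm.current_force()-f0; print("down",f.round(1),arm.current_t())
if f[2]<8:
  f0=arm.current_force()
  ang=list(range(232,183,-6))+list(range(182,150,-2))
  for phi in ang:
    f_(phi,.09); a=np.radians(phi); f=arm.current_force()-f0
    tan=f[0]*np.sin(a)-f[1]*np.cos(a); print(phi,"tan %.1f rad %.1f z %.1f"%(tan,f[0]*np.cos(a)+f[1]*np.sin(a),f[2]))
    if tan<-15 or abs(f).max()>30: break
  print(arm.current_ee_pos().round(4),arm.current_t())
```

```text
down [0.6 0.2 0.4] 39.5833
232 tan -0.9 rad 1.1 z -0.3
226 tan 0.3 rad -0.4 z 0.3
220 tan -0.3 rad 0.8 z 0.6
214 tan -2.4 rad 1.6 z -0.8
208 tan -1.7 rad 1.5 z -0.4
202 tan -2.1 rad 1.6 z -0.3
196 tan -2.6 rad 1.5 z 0.4
190 tan -3.1 rad 2.0 z 0.9
184 tan -3.3 rad 0.8 z 0.1
182 tan -3.1 rad 1.6 z -0.1
180 tan -2.5 rad 0.7 z -0.1
178 tan -3.3 rad 0.7 z -0.6
176 tan -3.9 rad 0.4 z -0.5
174 tan -3.2 rad 0.8 z -0.6
172 tan -3.5 rad 0.5 z -0.3
170 tan -2.8 rad 0.9 z -0.8
168 tan -4.1 rad 1.7 z -1.4
166 tan -2.6 rad 1.2 z -0.7
164 tan -3.6 rad 0.8 z 0.4
162 tan -3.2 rad 0.3 z -0.9
160 tan -3.4 rad 1.5 z 0.5
158 tan -3.6 rad 1.6 z 0.1
156 tan -5.0 rad 0.2 z -0.2
154 tan -7.8 rad -0.2 z -1.1
152 tan -10.2 rad -0.4 z 0.2
[ 0.4715 -0.0933  0.0635] 45.9083
```

The force stayed at 3–4 N (nut rubbing) and then rose from about 157°, so the nut is at its hard stop. One more small push, then retreat and look.

Run:
```python
from h import *
def K(phi): 
    a=np.radians(phi); return S+.070*np.array([np.cos(a),np.sin(a)]), R(phi-180)
f_=lambda phi,h,feed=.12:arm.move_l([*K(phi)[0],h+ZO],K(phi)[1],feed=feed)
f_(150,.09); print(arm.current_force().round(1)); f_(149,.09); print(arm.current_force().round(1))
f_(159,.09); f_(159,.15,.25); 
arm.move_to([0.43,-0.20,0.36],R(90));arm.sleep(.2)
c=arm.get_calibration("wrist");c={k:np.array(v) for k,v in c.items()};im=arm.snapshot("wrist");np.savez("f.npz",im=im,**c)
o=rect(im,c,.40,.62,-.24,.08,.1,True,2400);cv2.imwrite("pics/fin.png",o[:,:,::-1]);print(o.shape,arm.current_t())
```

```text
[ -4.7 -10.5  -0.3]
[ -4.5 -13.3  -0.7]
(527, 768, 3) 49.325
```

View pics/fin.png

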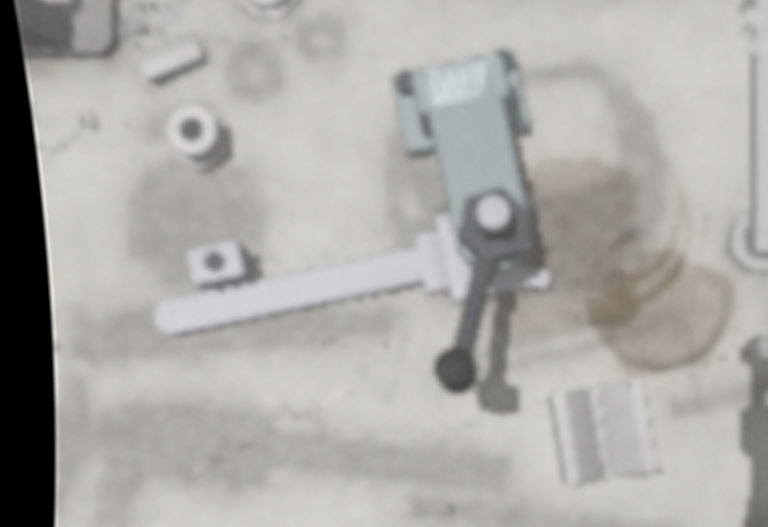

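The picture shows the spanner handle (157,317)–(430,265) against the stop at (217,262), with its jaw on the screw. The knob at (456,370) means nut and screw together are about 1.33 rad. The nut is therefore at its stop, but the screw may have been carried close to the 0.25 limit. The nut grips harder than the screw turns, so easing the lever back about 0.13 rad within the jaw play brings the screw back and leaves the nut tight.

Run:
```python
from h import *
def K(phi): 
    a=np.radians(phi); return S+.070*np.array([np.cos(a),np.sin(a)]), R(phi-180)
f_=lambda phi,h,feed=.12:arm.move_l([*K(phi)[0],h+ZO],K(phi)[1],feed=feed)
def knob(c):
    o=rect(c["im"],c,.42,.62,-.22,-.05,.118,True,2000); g=cv2.GaussianBlur(o.max(2),(0,0),3).astype(float)
    X,Y=np.meshgrid(-.05-np.arange(g.shape[1])/2000,.62-np.arange(g.shape[0])/2000); r=np.hypot(Y-S[0],X-S[1]); g[(r<.062)|(r>.078)|(Y>.5)]=255
    m=g<g.min()+20; k=np.array([Y[m].mean(),X[m].mean()]); d=k-S; return k.round(4),np.degrees(np.arctan2(d[1],d[0])).round(1)
print(knob(load("f.npz")))
arm.move_to([*K(168)[0],.145+ZO],K(168)[1]); f_(168,.09,.3); f0=arm.current_force(); f_(182,.09,.15); 
for p in (185,188): f_(p,.09,.1); print((arm.current_force()-f0).round(1))
f_(182,.09,.15); f_(182,.15,.4); print(arm.current_t())
arm.move_to([0.43,-0.20,0.36],R(90)); 
c={k:np.array(v) for k,v in arm.get_calibration("wrist").items()}; c["im"]=arm.snapshot("wrist"); np.savez("g.npz",**c); print(knob(c),arm.current_t())
```

```text
(array([ 0.4649, -0.1111]), np.float64(168.1))
[ 0.8  0.6 -0.6]
[0.  0.8 0.2]
52.9083
(array([ 0.4635, -0.1206]), np.float64(175.9)) 54.525
```

The lever came back 7.8° at under 1 N. The nut needs about 4 N to move, so only the screw turned and the nut is still tight. Handing in.

```bash
python3 -c "
from rig import arm
print(arm.sign_off())"
```

```text
the job is handed in; nothing more can be done
None
```

I handed the job in at about 54.5 s of the 58 s allowed, and the judge's verdict was not shown. By camera and force readings, the bush is clear, the spanner is on the screw against the stop, the nut is at its hard stop, and the screw is at roughly 0.1 rad (limit 0.25).

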